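# Block up the instrument crate

### The job

The two instruments in the black transit crate would slide about on the road, so fill the gap beside each of them: stand the white board slab upright on its rounded long edge in the narrow gap, and put the plywood brick, rounded edges down, in the wide gap. Set each one gently all the way down onto the crate floor, do not drop or throw it in, and leave the instruments lying flat in their bays. Do not knock over the white bottle.

Things in the scene. Friction and masses are not known exactly. Their poses are not given: they have to be found in the camera images.
- crate: Black open plastic crate, 138 x 218 x 62 mm (x, y, z), fixed. Origin: centre of its underside, z up. Walls and floor 6 mm thick. A 6 mm cross wall at y = 0, as high as the rim, makes two bays: clear inside, one is y -103 to -3 mm, the other y 3 to 103 mm, both x -63 to 63 mm.
- crate_floor (a point): Centre of the crate's inner floor, 6 mm above its underside; axes as the crate's. In each bay one instrument lies within 2 mm of the bay's -y wall; the gap to fill is between the instrument's +y side and the bay's +y wall. Which instrument is in which bay varies.
- pump_unit_c (a point): Centre of the wider instrument: loose grey plastic pump controller, dark screen on top, 120 x 71 x 50 mm (x, y, z), 0.8 kg, lying flat on the crate floor, axes parallel to the crate's, top 6 mm below the crate rim. The gap on its +y side is the narrow one, about 28 mm.
- logger_c (a point): Centre of the narrower instrument: loose white plastic data logger, dark screen on top, 120 x 52 x 50 mm (x, y, z), 0.6 kg, lying flat the same way. The gap on its +y side is the wide one, about 47 mm.
- slab_c (a point): Centre of the loose white board slab: 24 mm thick (its x), 112 long (y), 96 high (z), 0.13 kg; the two long edges at its -z end are rounded (5 mm). It starts leaning on the rest, z 30 degrees off vertical, top toward the rest's -x side (roughly toward the crate); its upper half is free on both faces. Seated, this point is 48 mm above the crate floor, the slab 40 mm proud of the rim.
- brick_c (a point): Centre of the loose plywood brick: 43 mm thick (its x), 112 long (y), 95 high (z), 0.2 kg; the two long edges at its -z end are rounded (5 mm). It starts standing upright on the table. Seated, this point is 47.5 mm above the crate floor and the brick stands 39 mm proud of the rim.
- rest: Fixed aluminium rest that the slab leans on: base 100 x 100 mm, 50 mm high, its sloped plate covers the lowest 45 mm of the slab's lower face, middle 90 mm of the length. Origin: centre of its underside; the slab's top leans to its -x side.
- offcut_wide: Bystander: plywood offcut, 62 x 112 x 50 mm high, too thick for either gap. Origin: centre of its underside.
- offcut_thin: Bystander: thin white board offcut, 12 mm thick, 112 mm long, 60 mm high, standing on its edge; too thin to block a gap. Origin: centre of its underside.
- bottle: Bystander: white plastic bottle, 60 mm diameter, 130 mm high, standing beyond the crate. Origin: centre of its underside, z up.
There are look-alikes about, which are no part of the job. Leave any green or orange look-alike of the part that bears slab_c alone.

How it is judged:
At the end, for the whole second after the job is handed in: Slab in the gap beside the pump controller, brick in the gap beside the logger: each on the crate floor (4 mm), 12 mm from mid-bay along x, 10 mm from its instrument, upright (0.2 rad), parallel to the gap (0.1 rad), at rest. Both instruments flat on the floor of their bays (4 mm, 0.06 rad) (z of slab_c in the frame of crate between 0.05 and 0.058 m and x of slab_c in the frame of crate between -0.012 and 0.012 m and y of slab_c in the frame of pump_unit_c between 0.042 and 0.058 m and angle between the z axis of each of slab_c, brick_c and the z axis of crate, either way round below 0.2 rad and angle between the x axis of each of slab_c, brick_c and the y axis of crate, either way round below 0.1 rad and linear speed of each of slab, brick below 0.02 m/s and z of brick_c in the frame of crate between 0.0495 and 0.0575 m and x of brick_c in the frame of crate between -0.012 and 0.012 m and y of brick_c in the frame of logger_c between 0.042 and 0.058 m and z of pump_unit_c in the frame of crate between 0.027 and 0.035 m and x of pump_unit_c in the frame of crate between -0.008 and 0.008 m and angle between each of pump_unit_c, logger_c's own z axis and vertical below 0.06 rad and z of logger_c in the frame of crate between 0.027 and 0.035 m and x of logger_c in the frame of crate between -0.008 and 0.008 m); the robot touches nothing.
It fails at once if the slab or brick is dropped or thrown (falls faster than 0.7 m/s, a drop of about 25 mm) ((linear speed of slab above 0.7 m/s and contact force between the fingers and slab below 0.05 N) or (linear speed of brick above 0.7 m/s and contact force between the fingers and brick below 0.05 N)).
It fails at once if the white bottle is knocked over (angle between bottle's own z axis and vertical above 0.6 rad).
It also fails if it takes over 70 s, if anything falls off the work surface, if the arm or the gripper's body presses on something with over 40 N, if the wrist force passes 120 N, or if a joint passes its speed limit or range.

### The arm

A 6-joint arm with a two-finger parallel gripper is mounted at the origin on the work surface. World frame = base frame: x ahead of the robot, y to its left, z up, the work surface at z = 0. Lengths are in m, angles in rad, forces in N, time in s.
With the tool pointing down it reaches from about 0.275 to 0.75 m from the base axis. Payload 10.2 kg.
Tool frame: the origin (TCP) lies midway between the tips of the shut fingers; the grasp point (between the pads) lies 19 mm behind it (env.hold_point_z is the distance from the TCP to the grasp point, in m); x points along the fingers, z is the direction in which the jaws open and shut, and the axes are right-handed (so a half turn about x gives the same grasp; the last joint's range is limited). The gripper opens to 85 mm and grips with 20 to 120 N. Pads are 22 mm wide; open, the fingers measure 114 mm over their backs; the gripper's body (76 mm by 85 mm) begins 54 mm behind the grasp point. The pads swing forward as they close: fully open they stand 13 mm farther back than shut.
Start: joints at [1.018, 0.313, 1.498, -0, 1.331, -0.223], TCP at [0.17, 0.497, 0.208] pointing down, gripper open.
Joint ranges: [-2.94, 2.94], [-0.97, 2.17], [0.19, 2.56], [-1.23, 4.37], [0.02, 3.11], [-2.88, 2.88]. Speed limits (rad/s): [2.39, 2.39, 3.01, 3.14, 3.14, 3.14].

### API

Orientations are given as a unit quaternion [x, y, z, w].
In Python, from bench import env, kinematics, monitor, eyes, job gives the robot as it stands. The module is installed in compiled form; this text tells all that it offers. Calls block until the motion is done:
- env.reach(position, orientation): joint-space move of the TCP to a pose.
- env.movel(position, velocity=0.15, frame=None, guard=None): straight line of the TCP; frame=None keeps the orientation; velocity is the mean speed in m/s. With guard (N) it stops when the force on the tool has changed by that much, and returns True; else False.
- env.set_joints(angles): joint-space move.
- env.release() and env.close_gripper(effort=None): open the fingers fully, or close them until they stop; effort is the grip in N (None keeps the last).
- env.hold(seconds).
- kinematics.ik(position, orientation): joint angles nearest the present ones, or None.
- monitor.sense(): the state.
- eyes.grab_frame(name): name is "scene" or "top" or "wrist"; returns a dict with "frame" (480x640x3 uint8, red, green, blue), "mtx" (3x3 intrinsics, pixels), "k1" (the pictures are not rectified: a ray, as slopes to the right and down, at radius r is drawn at 1 + k1 r^2 times it, then the intrinsics apply), "view" (4x4, takes a point from world to camera coordinates). Camera axes: x right, y down, z forward; pixel columns grow to the right and rows downward; lengths in m; the calibration is good to about 2 mm. A picture is of the moment at which its call begins. There is no depth.
A pose or a line that the arm cannot do raises env.MotionError and nothing moves.
- job.hand_in(): hands the job in, once; it reports no verdict.
The state is a dict: "clock": time; "joints": joint angles; "qvel": joint speeds; "joint_efforts": joint torques, N m; "position": TCP position; "ee_rot": TCP orientation; "contact_force": force on the tool from outside, world axes, zero at the start; "ft_torque": the same for the moment, N m; "finger_gap": opening from 0.0 (shut) to 1.0 (fully open).
Only numpy, scipy, OpenCV 4.12 (cv2) and the standard library are available. Lean on these libraries where they do the work, as an engineer would, in place of code of your own. Each camera call takes 0.05 s, during which the arm holds its last target. There are 200 camera calls.

## Working session

There is one attempt and no reset: what is moved stays moved. The work goes in short steps, each a Python script; the robot and the scene stay as the last script left them, time stands still between calls to the robot, and variables do not carry over. Pictures are saved under pics/ and viewed, about 8 in all and at most 12, crops included, and the job is handed in when it is done.

```bash
mkdir -p pics; cat > h.py <<'E'
import numpy as np, cv2
from bench import env, kinematics, monitor, eyes, job
from scipy.spatial.transform import Rotation as R
def grab(n):
    f=eyes.grab_frame(n); return f
def save(img,name,scale=1):
    if scale!=1: img=cv2.resize(img,None,fx=scale,fy=scale,interpolation=cv2.INTER_CUBIC)
    cv2.imwrite('pics/'+name,img[:,:,::-1])
def ray(f,uv):
    K=np.array(f['mtx']);k1=f['k1'];uv=np.atleast_2d(np.array(uv,float))
    p=cv2.undistortPoints(uv.reshape(-1,1,2),K,np.array([k1,0,0,0.])).reshape(-1,2)
    V=np.array(f['view']);o=-V[:3,:3].T@V[:3,3]
    d=np.c_[p,np.ones(len(p))]@V[:3,:3]
    return o,d
def onz(f,uv,z):
    o,d=ray(f,uv); return o+d*((z-o[2])/d[:,2])[:,None]
def proj(f,P):
    V=np.array(f['view']);P=np.atleast_2d(P)
    r,_=cv2.Rodrigues(V[:3,:3]); return cv2.projectPoints(P.astype(float),r,V[:3,3],np.array(f['mtx']),np.array([f['k1'],0,0,0.]))[0].reshape(-1,2)
E
python3 - <<'E'
from h import *
import pickle
for n in ['scene','top']:
    f=grab(n); save(f['frame'],n+'0.png'); pickle.dump(f,open(n+'0.pkl','wb')); V=np.array(f['view']);print(n,-V[:3,:3].T@V[:3,3],f['k1'])
print(monitor.sense())
E
```

```text
scene [ 1.02109082 -0.11328833  0.98053096] 0.0290630357883952
top [ 0.40039875 -0.05081869  0.87633647] -0.0048486803432393815
{'clock': 0.1, 'joints': array([ 1.01761170e+00,  3.13432933e-01,  1.49834491e+00,  1.12240414e-05,
        1.33101305e+00, -2.23423855e-01]), 'qvel': array([ 0.00051678, -0.00113149, -0.00046865, -0.00092872, -0.00284087,
        0.00024847]), 'joint_efforts': array([ 3.21070220e-03, -4.12902761e+01, -2.60139978e+01, -9.61944193e-05,
        3.05697613e-03, -3.03179229e-05]), 'position': array([0.16988845, 0.49648612, 0.20787852]), 'ee_rot': array([-0.41131127,  0.57567878,  0.4109907 ,  0.57489444]), 'contact_force': array([0.32202831, 0.40724789, 0.07300641]), 'ft_torque': array([-0.01492211, -0.06648173,  0.02041788]), 'finger_gap': 1.0019288274899023}
```

View pics/top0.png

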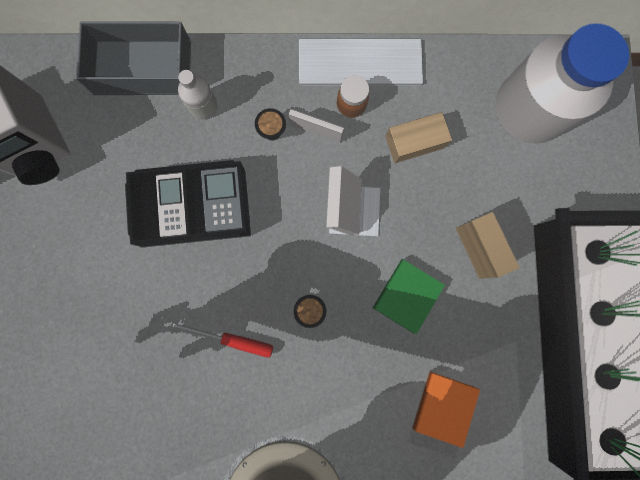

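View pics/scene0.png

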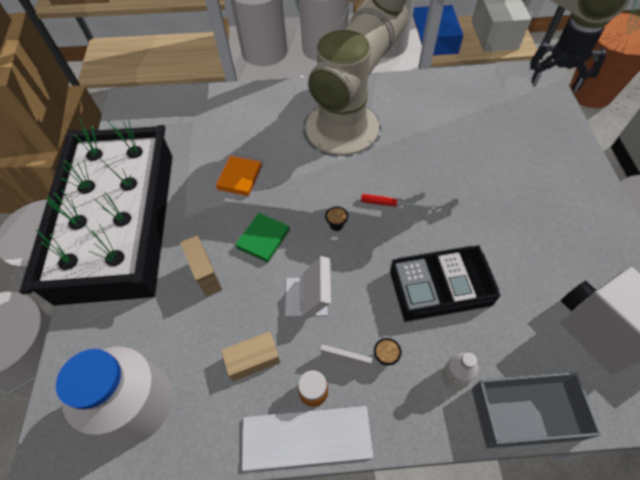

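```bash
python3 - <<'E'
from h import *
import pickle
f=pickle.load(open('top0.pkl','rb'));g=pickle.load(open('scene0.pkl','rb'))
a=cv2.resize(f['frame'][100:285,310:530],(700,589),interpolation=cv2.INTER_CUBIC)
a=np.ascontiguousarray(f['frame'][100:285,310:530]);a=cv2.resize(a,(440,370),interpolation=cv2.INTER_CUBIC)
b=cv2.resize(g['frame'][225:385,175:355],(360,320),interpolation=cv2.INTER_CUBIC)
c=cv2.resize(f['frame'][150:255,115:260],None,fx=1.5,fy=1.5)
canvas=np.zeros((600,800,3),np.uint8);canvas[:370,:440]=a;canvas[:320,440:800]=b
c=cv2.resize(f['frame'][150:255,115:260],None,fx=2.15,fy=2.15,interpolation=cv2.INTER_CUBIC);canvas[372:372+c.shape[0],:c.shape[1]]=c
c=cv2.resize(g['frame'][240:325,380:505],None,fx=3,fy=2.9,interpolation=cv2.INTER_CUBIC)[:275];canvas[322:322+c.shape[0],441:441+c.shape[1]][:, :359]=c[:,:359] if c.shape[1]>359 else c
save(canvas,'crops.png')
E
```

```text
(no output)
```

View pics/crops.png

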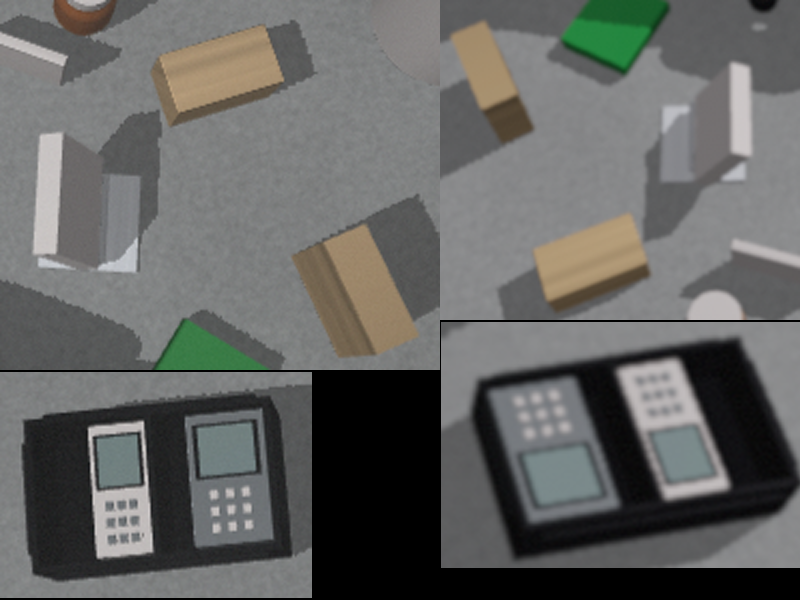

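```bash
cat > m.py <<'E'
from h import *
def quad(f,roi,fn,lo=3):
    x0,y0,x1,y1=roi
    im=f['frame'][y0:y1,x0:x1]; s=4
    im=cv2.resize(im,None,fx=s,fy=s,interpolation=cv2.INTER_CUBIC)
    m=fn(im.astype(int)).astype(np.uint8)
    m=cv2.morphologyEx(m,cv2.MORPH_CLOSE,np.ones((9,9)))
    cs=cv2.findContours(m,cv2.RETR_EXTERNAL,cv2.CHAIN_APPROX_NONE)[0]
    c=max(cs,key=cv2.contourArea); hu=cv2.convexHull(c)
    q=cv2.approxPolyN(hu,4).reshape(-1,2) if hasattr(cv2,'approxPolyN') else cv2.approxPolyDP(hu,8,True).reshape(-1,2)
    return (q+.5)/s-.5+[x0,y0], cv2.contourArea(c)/s/s
E
python3 - <<'E'
from m import *
import pickle
np.set_printoptions(precision=4,suppress=True)
f=pickle.load(open('top0.pkl','rb'));g=pickle.load(open('scene0.pkl','rb'))
wh=lambda t:(lambda i:(i.min(2)>t)&(i.max(2)-i.min(2)<40))
def rep(n,f,q,z):
    q,a=q;P=onz(f,q,z);print(n,a,'px',q.round(1).tolist());print(P[:,:2],'c',P.mean(0),'sides',np.linalg.norm(P-np.roll(P,-1,0),axis=1))
rep('logger',f,quad(f,(145,160,193,245),wh(130)),.056)
rep('pump',f,quad(f,(197,160,246,240),lambda i:i.max(2)>75),.056)
wood=lambda t:(lambda i:(i[:,:,0]-i[:,:,2]>25)&(i[:,:,0]>t))
for t in (130,145,160): rep('brick',f,quad(f,(450,200,525,285),wood(t)),.095)
for t in (130,145,160): rep('brickS',g,quad(g,(175,230,225,300),wood(t)),.095)
rep('offcutw',f,quad(f,(380,105,470,170),wood(145)),.050)
for t in (140,165,180): rep('slab',f,quad(f,(322,160,358,231),wh(t)),.11)
for t in (140,165,180):rep('slabS',g,quad(g,(308,250,340,310),wh(t)),.11)
rep('crate',f,quad(f,(120,150,255,250),lambda i:i.max(2)<45),.062)
print(f['frame'][200,326:362].tolist())
E
```

```text
logger 1583.625 px [[186.1, 233.9], [159.4, 236.4], [155.1, 175.1], [181.4, 172.4]]
[[0.5078 0.1816]
 [0.5033 0.2317]
 [0.6217 0.2439]
 [0.627  0.194 ]] c [0.5649 0.2128 0.056 ] sides [0.0504 0.119  0.0503 0.1198]
pump 2228.9375 px [[242.1, 227.6], [204.9, 231.6], [200.1, 170.1], [236.6, 166.4]]
[[0.5193 0.0762]
 [0.512  0.1464]
 [0.6313 0.1582]
 [0.6386 0.0883]] c [0.5753 0.1173 0.056 ] sides [0.0706 0.1199 0.0703 0.1199]
brick 1408.75 px [[519.4, 267.6], [498.1, 276.9], [470.9, 220.6], [492.4, 211.4]]
[[ 0.4386 -0.4304]
 [ 0.4222 -0.3907]
 [ 0.5249 -0.3461]
 [ 0.5419 -0.3866]] c [ 0.4819 -0.3885  0.095 ] sides [0.0429 0.1119 0.0439 0.1121]
brick 1329.59375 px [[518.6, 267.1], [498.1, 276.6], [471.6, 220.6], [492.4, 211.6]]
[[ 0.4395 -0.4291]
 [ 0.4227 -0.3908]
 [ 0.5249 -0.3475]
 [ 0.5414 -0.3866]] c [ 0.4821 -0.3885  0.095 ] sides [0.0418 0.111  0.0424 0.1104]
brick 11.96875 px [[481.4, 219.1], [474.4, 224.9], [471.9, 220.6], [482.1, 216.6]]
[[ 0.5276 -0.3656]
 [ 0.517  -0.3522]
 [ 0.5249 -0.348 ]
 [ 0.5322 -0.3672]] c [ 0.5254 -0.3582  0.095 ] sides [0.0171 0.0089 0.0206 0.0049]

[... 2369 characters left out ...]
 0.3004]
 [0.6516 0.0746]] c [0.5668 0.1799 0.062 ] sides [0.2267 0.1477 0.2269 0.1477]
[[129, 131, 131], [137, 138, 139], [198, 193, 192], [201, 197, 196], [200, 196, 194], [199, 194, 194], [199, 195, 193], [199, 194, 194], [198, 195, 194], [200, 197, 196], [199, 194, 193], [199, 196, 194], [196, 193, 191], [174, 169, 169], [109, 105, 106], [106, 103, 104], [108, 105, 105], [106, 105, 104], [107, 103, 104], [109, 106, 105], [108, 105, 106], [109, 105, 107], [106, 105, 103], [107, 105, 104], [106, 104, 105], [109, 104, 105], [109, 106, 106], [107, 104, 104], [106, 104, 105], [105, 101, 102], [108, 105, 107], [105, 104, 102], [109, 105, 106], [106, 104, 102], [108, 106, 108], [111, 112, 116]]
```

```bash
python3 - <<'E'
from m import *
import pickle
np.set_printoptions(precision=4,suppress=True)
f=pickle.load(open('top0.pkl','rb'));g=pickle.load(open('scene0.pkl','rb'))
def tri(a,b):
    o1,d1=ray(f,a);o2,d2=ray(g,b);d1=d1[0]/np.linalg.norm(d1);d2=d2[0]/np.linalg.norm(d2)
    s=np.linalg.lstsq(np.c_[d1,-d2],o2-o1,rcond=None)[0]
    p,q=o1+s[0]*d1,o2+s[1]*d2; return (p+q)/2,np.linalg.norm(p-q)
print('far +y',tri((329.2,166.8),(330.7,303.2)))
print('far -y',tri((341.1,165.5),(319.9,300.6)))
print('near -y',tri((337.6,231.2),(319.9,255.6)))
# grid of the top view for near end
im=f['frame'][:,:,0]
print(im[220:240,320:346])
E
```

```text
far +y (array([ 0.6271, -0.0876,  0.092 ]), np.float64(0.0017161993804791387))
far -y (array([ 0.6253, -0.1097,  0.1061]), np.float64(0.0004573322225689503))
near -y (array([ 0.5065, -0.1019,  0.0948]), np.float64(0.0010104386342342658))
[[129 130 126 127 128 129 152 202 201 199 202 200 201 200 200 201 201 200
  173 108 107 109 106 106 106 109]
 [128 129 128 127 128 132 152 201 199 199 199 199 199 197 200 202 200 199
  168 107 106 109 108 109 106 105]
 [128 131 128 127 128 130 153 201 201 200 201 201 201 199 200 201 198 199
  148 106 104 107 106 107 107 105]
 [133 131 131 128 128 128 153 200 201 202 200 198 202 202 201 201 199 198
  151 106 108 107 108 107 107 106]
 [132 133 133 131 124 128 153 201 201 202 203 202 200 200 201 202 202 199
  150 106 108 105 108 106 107 108]
 [128 130 128 127 122 125 165 201 200 201 200 199 200 200 199 202 202 198
  145 107 106 107 110 104 107 106]
 [132 130 128 126 123 128 162 190 195 192 192 194 189 184 188 190 190 188
  125 108 105 108 108 107 109 110]
 [130 127 127 128 126 127 145 158 155 156 157 155 137 117 119 139 136 136
  121 113 112 109 105 104
[... 618 characters left out ...]
81 185 185
  188 190 187 189 188 177 173 147]
 [130 129 131 129 130 135 134 136 137 132 131 128 130 132 123 122 116 128
  141 141 141 140 143 158 155 158]
 [128 127 129 131 134 136 132 132 133 134 128 127 128 133 135 134 130 125
  127 130 129 131 132 133 134 127]
 [131 128 126 127 133 133 130 131 129 131 129 122 126 130 133 137 138 127
  129 130 130 133 133 135 133 129]
 [129 131 132 129 131 132 134 134 127 127 126 126 127 130 134 133 135 134
  130 134 135 131 130 130 132 128]
 [129 132 129 132 134 134 135 132 133 127 129 130 133 129 131 130 131 138
  135 132 133 128 128 128 128 128]
 [131 134 130 130 131 130 131 129 130 131 129 132 132 130 127 129 131 132
  130 133 130 128 126 133 133 133]]
```

```bash
python3 - <<'E'
from m import *
import pickle
np.set_printoptions(precision=4,suppress=True)
f=pickle.load(open('top0.pkl','rb'));g=pickle.load(open('scene0.pkl','rb'))
for z in (.099,.102,.105,.108):
    q=onz(f,[(341.1,165.5),(337.9,226.4)],z); p=onz(f,[(329.2,166.8),(325.9,226.9)],z-.012)
    print(z,q[:,:2].tolist(),p[:,:2].tolist(),np.linalg.norm(q[0]-q[1]),np.linalg.norm(p[0]-p[1]),(q+p).mean(0)/2, 'w',np.linalg.norm((q-p).mean(0)))
    c=np.r_[q,p]; print(proj(g,c).round(1).tolist())
# sharp scene edges
im=g['frame'][:,:,0]; print(im[250:264,314:336]); print(im[294:308,314:336])
E
```

```text
0.099 [[0.627366369395425, -0.10997832691276381], [0.5145972319438532, -0.10274125125755443]] [[0.6284236924498785, -0.08870002119363392], [0.5155249810581348, -0.08155038925965417]] 0.11300112223164299 0.11312487025719684 [ 0.5715 -0.0957  0.093 ] w 0.024410913123500334
[[320.0, 302.9], [319.5, 257.7], [329.9, 304.7], [328.8, 259.9]]
0.102 [[0.62649042584712, -0.1097500101796623], [0.5141565020041848, -0.10254086480647032]] [[0.627557047031902, -0.08855604709523104], [0.5150874253185864, -0.0814335884852832]] 0.11256501331658152 0.11269492102569094 [ 0.5708 -0.0956  0.096 ] w 0.024338164676479094
[[320.1, 301.9], [319.5, 256.9], [329.9, 303.8], [328.8, 259.1]]
0.105 [[0.6256144822988151, -0.10952169344656078], [0.5137157720645165, -0.10234047835538618]] [[0.6266904016139254, -0.08841207299682818], [0.5146498695790379, -0.08131678771091222]] 0.11212890440152015 0.11226497179418517 [ 0.5702 -0.0954  0.099 ] w 0.02426549026609906
[[320.1, 301.0], [319.6, 256.1], [329.9, 302.9], [328.8, 258.3]]
0.108 [[0.6247385387505102, -0.10929337671345926], [0.5132750421248482, -0.10214009190430204]
[... 2149 characters left out ...]
9 200 201 203 203 199 182 157
  141 138 137 137]
 [115 115 115 115 114 116 130 151 165 174 180 185 190 196 198 195 179 155
  140 138 137 137]
 [115 115 115 113 109 106 108 116 123 132 140 150 161 172 179 178 167 150
  140 138 138 136]
 [115 114 112 108 103  98  97  98  97  99 104 111 121 132 142 148 149 143
  139 137 137 136]
 [115 112 107 101  97  96  95  95  95  94  95  97 101 110 121 131 138 139
  138 137 136 135]
 [111 107 101  97  95  94  95  95  95  95  99 108 117 122 127 133 136 137
  137 136 136 134]
 [104  99  96  96  96  95  95  94  97 104 121 137 146 143 137 135 134 136
  137 136 135 134]
 [ 98  96  95  95  96  95  95  97 107 126 149 166 170 158 141 134 134 136
  136 136 136 136]]
```

```bash
cat > p.py <<'E'
from m import *
np.set_printoptions(precision=4,suppress=True)
def tool(down,jaw):
    d=np.array(down,float);d/=np.linalg.norm(d);j=np.array(jaw,float);j-=d*(j@d);j/=np.linalg.norm(j)
    return R.from_matrix(np.c_[d,np.cross(j,d),j]).as_quat()
def yawjaw(t,s=1): return tool([0,0,-1],[-s*np.sin(t),s*np.cos(t),0])
TH=0.099; CX=np.array([np.cos(TH),np.sin(TH)]);CY=np.array([-np.sin(TH),np.cos(TH)])
PUMP=np.array([.5753,.1173]);LOG=np.array([.5649,.2128]);CR=np.array([.5683,.1832])
GB=LOG+.0495*CY; GB=CR+CX*0+CY*((GB-CR)@CY)
GS=PUMP+(.0355+.014-.0005)*CY; GS=CR+CY*((GS-CR)@CY)
n=np.array([.0644,.998,0]);zs=.5*n+np.array([0,0,.866]);ts=.866*n-np.array([0,0,.5])
ST=np.array([.5702,-.0954,.099])
BR=np.array([.4822,-.388]);BY=np.radians(23.3)
def st():
    s=monitor.sense();print('t',round(s['clock'],2),'p',s['position'],'F',s['contact_force'],'gap',round(s['finger_gap'],3))
E
python3 - <<'E'
from p import *
print(GB,GS)
for s in (1,-1):
    for nm,p,q in [('bp',[*BR,.06],yawjaw(BY,s)),('bq',[*GB,.08],yawjaw(TH,s)),('sp',ST-zs*.033,tool(-zs,s*ts)),('sq',[*GS,.08],yawjaw(TH,s))]:
        print(s,nm,kinematics.ik(list(p),list(q)))
E
```

```text
[0.5605 0.2621] [0.57  0.166]
1 bp [-0.8666  0.6579  1.3698 -0.      1.1138 -2.8441]
1 bq [ 0.2483  0.6342  1.3536 -0.      1.1538 -1.4215]
1 sp [-0.1557  0.6167  1.5262 -0.616   1.0389 -1.3314]
1 sq [ 0.0862  0.584   1.4405 -0.      1.1171 -1.5836]
-1 bp [-0.8666  0.6579  1.3698 -0.      1.1138  0.2975]
-1 bq [ 0.2483  0.6342  1.3536 -0.      1.1538  1.7201]
-1 sp [-0.1557  0.6167  1.5262 -0.616   1.0389  1.8102]
-1 sq [ 0.0862  0.584   1.4405 -0.      1.1171  1.558 ]
```

Use s=-1 throughout. Pick the brick and hover over its gap.

```bash
python3 - <<'E'
from p import *
q=yawjaw(BY,-1)
env.reach([*BR,.22],q)
f=grab('wrist'); save(f['frame'],'wb.png')
print(env.movel([*BR,.062],velocity=.1,guard=15)); st()
env.close_gripper(40); st()
print(env.movel([*BR,.24],velocity=.12)); st()
env.reach([*GB,.24],yawjaw(TH,-1)); st()
f=grab('wrist'); save(f['frame'],'wh.png')
env.movel([*GB,.14],velocity=.12); st()
f=grab('top'); g=grab('scene')
c=np.zeros((480,800,3),np.uint8); a=cv2.resize(f['frame'][120:260,80:280],(400,280),interpolation=cv2.INTER_CUBIC); b=cv2.resize(g['frame'][180:340,360:560],(400,320),interpolation=cv2.INTER_CUBIC)
c=np.zeros((600,800,3),np.uint8);c[:280,:400]=a;c[:320,400:]=b
w=grab('wrist'); c[290:590,:400]=cv2.resize(w['frame'],(400,300));
import cv2 as _; h=_.imread('pics/wh.png')[:,:,::-1]; c[325:595,420:780]=cv2.resize(h,(360,270))
save(c,'hov.png')
E
```

```text
False
t 5.16 p [ 0.4824 -0.3882  0.0626] F [ 0.3053 -0.5791 -1.263 ] gap 0.996
t 5.63 p [ 0.4824 -0.3882  0.0624] F [ 0.6403 -0.8098  2.8974] gap 0.487
False
t 7.27 p [ 0.4821 -0.3878  0.2393] F [-0.6386 -0.5611 -1.1306] gap 0.487
t 9.6 p [0.5608 0.2614 0.2399] F [ 0.3584 -0.9599 -2.695 ] gap 0.485
t 10.63 p [0.5609 0.2622 0.1409] F [ 0.0747 -0.6399 -2.0106] gap 0.489
```

View pics/hov.png

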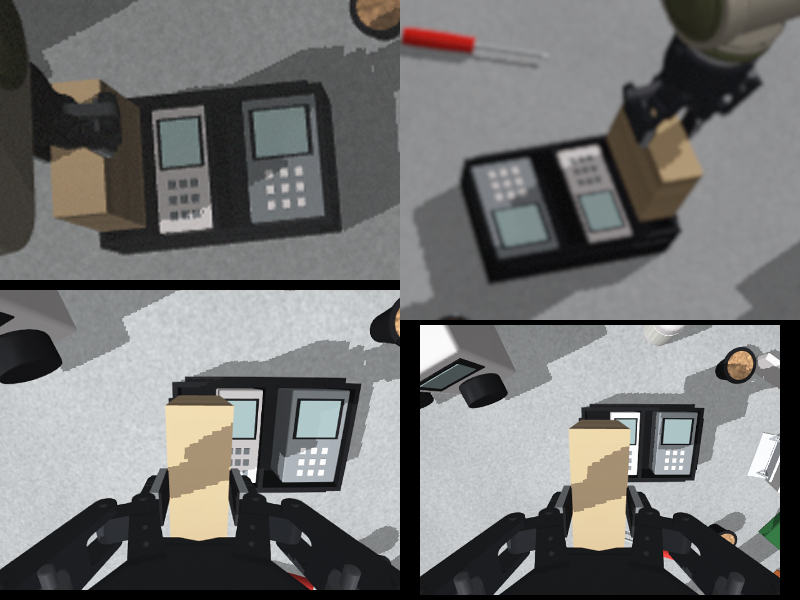

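```bash
python3 - <<'E'
from p import *
r=env.movel([*GB,.100],velocity=.06,guard=10);print(r);st()
if not r:
    r=env.movel([*GB,.066],velocity=.03,guard=10);print(r);st()
E
```

```text
False
t 11.6 p [0.5607 0.2622 0.1003] F [ 0.2738 -0.3444 -1.3674] gap 0.488
True
t 12.57 p [0.5603 0.262  0.0684] F [-1.5559 -1.0616  5.5074] gap 0.491
```

```bash
python3 - <<'E'
from p import *
env.release(); st()
env.movel([*GB,.22],velocity=.12)
q=tool(-zs,-ts)
env.reach(ST+zs*.12,q); st()
f=grab('wrist'); t=grab('top')
c=np.zeros((480,800,3),np.uint8);c[:375,:500]=cv2.resize(f['frame'],(500,375));c[:210,500:]=cv2.resize(t['frame'][130:270,90:290],(300,210));save(c,'slab.png')
import pickle;pickle.dump((f,t),open('s1.pkl','wb'))
wh=lambda tt:(lambda i:(i.min(2)>tt)&(i.max(2)-i.min(2)<40))
print(proj(f,np.array([ST])),proj(f,np.array([ST+.056*np.array([.998,-.064,0])+k*.012*ts for k in(1,-1)]+[ST-.056*np.array([.998,-.064,0])+k*.012*ts for k in(1,-1)])).tolist())
E
```

```text
t 13.08 p [0.5597 0.2619 0.0673] F [ 0.2396 -0.1909 -0.0387] gap 0.998
t 15.58 p [ 0.5742 -0.0347  0.203 ] F [-0.0451  1.4225  0.296 ] gap 0.999
[[318.2899 227.5771]] [[303.76315938847534, 161.82556680717596], [332.76826423879544, 161.82102795664034], [305.24106294389054, 286.884373816418], [331.38307270821355, 286.8924367561292]]
```

View pics/slab.png

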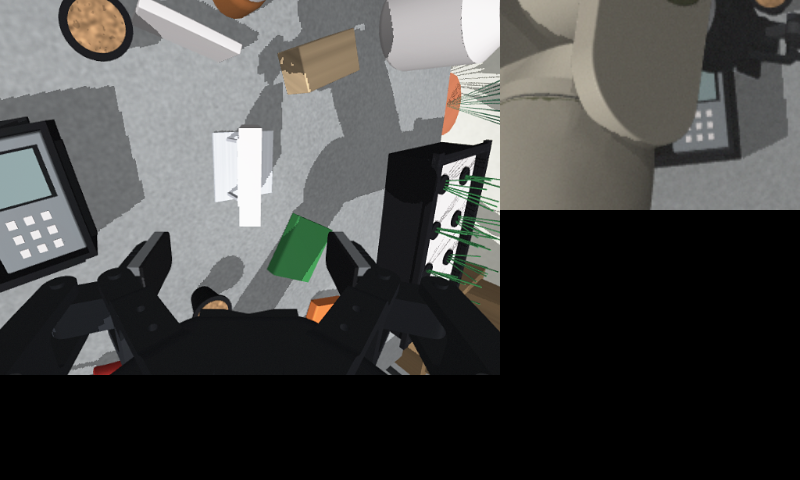

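```bash
python3 - <<'E'
from p import *
P=ST-zs*.033-ts*.0007
r=env.movel(P,velocity=.08,guard=12);print(r);st()
if not r:
    env.close_gripper(40); st()
    print(env.movel(P+[0,-0.002,.02],velocity=.05)); env.movel(P+[0,0,.15],velocity=.12); st()
    env.reach([*GS,.24],yawjaw(TH,-1)); st()
    env.movel([*GS,.15],velocity=.12); st()
    f=grab('top'); g=grab('scene');w=grab('wrist')
    c=np.zeros((600,800,3),np.uint8);c[:280,:400]=cv2.resize(f['frame'][120:260,80:280],(400,280),interpolation=cv2.INTER_CUBIC);c[:320,400:]=cv2.resize(g['frame'][180:340,360:560],(400,320),interpolation=cv2.INTER_CUBIC)
    c[290:590,:400]=cv2.resize(w['frame'],(400,300));save(c,'hov2.png')
E
```

```text
False
t 17.75 p [ 0.5693 -0.1124  0.0711] F [ 0.0071 -0.2648 -0.1169] gap 1.0
t 18.34 p [ 0.5693 -0.1124  0.071 ] F [0.2719 1.1109 0.9426] gap 0.265
False
t 20.12 p [ 0.5688 -0.1124  0.2199] F [ 0.5126  0.319  -0.7361] gap 0.268
t 21.14 p [0.57   0.1651 0.2394] F [ 0.0644 -0.3058 -1.7876] gap 0.269
t 22.04 p [0.5705 0.1659 0.1509] F [-0.7653  0.8311 -1.3803] gap 0.268
```

View pics/hov2.png

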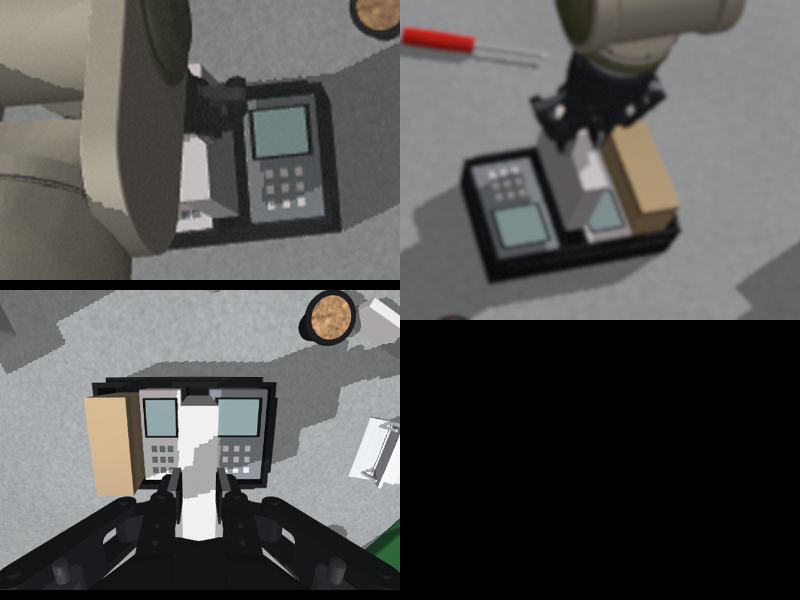

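```bash
python3 - <<'E'
from p import *
r=env.movel([*GS,.100],velocity=.06,guard=8);print(r);st()
if not r:
    r=env.movel([*GS,.064],velocity=.03,guard=10);print(r);st()
E
```

```text
False
t 23.18 p [0.5703 0.1661 0.1004] F [-0.3823  0.0836 -1.4821] gap 0.271
True
t 24.18 p [0.5697 0.166  0.0672] F [-0.9919  0.074   5.3451] gap 0.272
```

```bash
python3 - <<'E'
from p import *
env.release(); st()
env.movel([*GS,.25],velocity=.12)
q=yawjaw(TH,-1)
w=grab('wrist')
env.reach([.40,-.25,.30],q); st()
t=grab('top');g=grab('scene')
wh=lambda tt:(lambda i:(i.min(2)>tt)&(i.max(2)-i.min(2)<40))
wood=lambda tt:(lambda i:(i[:,:,0]-i[:,:,2]>25)&(i[:,:,0]>tt))
def rep(n,f,roi,fn,z):
    qd,a=quad(f,roi,fn);P=onz(f,qd,z);d=P[:,:2].mean(0)-CR;e=np.linalg.norm(P-np.roll(P,-1,0),axis=1);i=np.argmax(e);v=(np.roll(P,-1,0)-P)[i];print(n,'crate xy',d@CX,d@CY,'sides',e,'yaw-crate',(np.arctan2(v[1],v[0])-TH+np.pi/2)%np.pi-np.pi/2)
rep('brick',t,(105,150,165,255),wood(120),.101)
rep('slab',t,(172,150,210,250),wh(150),.102)
rep('pump',t,(197,160,246,240),lambda i:i.max(2)>75,.056)
c=np.zeros((600,800,3),np.uint8);c[:280,:400]=cv2.resize(t['frame'][120:260,80:280],(400,280),interpolation=cv2.INTER_CUBIC);c[:320,400:]=cv2.resize(g['frame'][180:340,360:560],(400,320),interpolation=cv2.INTER_CUBIC)
c[290:590,:400]=cv2.resize(w['frame'],(400,300));save(c,'fin.png')
E
```

```text
t 24.82 p [0.5692 0.1659 0.0662] F [-0.3106  0.6331 -0.7552] gap 1.001
t 28.21 p [ 0.4004 -0.2495  0.2999] F [ 0.2244  0.4954 -0.2322] gap 0.993
brick crate xy -0.0016598177709069217 0.07866948475912718 sides [0.0426 0.1119 0.0433 0.1116] yaw-crate -0.007018850900591733
slab crate xy -0.0062632562850924965 -0.01098217304410843 sides [0.055  0.1341 0.0231 0.1107] yaw-crate -0.20891322313371985
pump crate xy -0.0002511070070876833 -0.06131302430360451 sides [0.0911 0.1225 0.069  0.1198] yaw-crate -0.1828854016107131
```

View pics/fin.png

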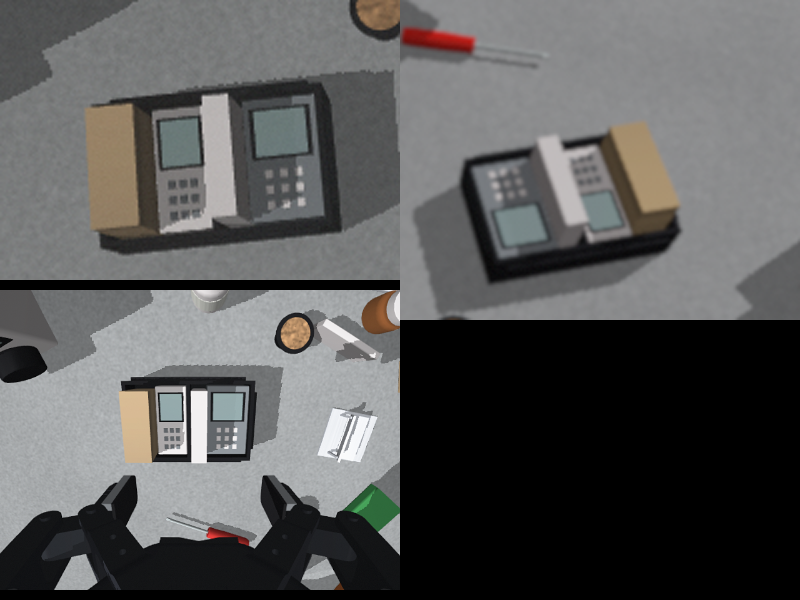

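```bash
python3 - <<'E'
from p import *
t=grab('top')
P=onz(t,np.array([(202,95),(228,93),(236,224),(212,226)])/2+[80,120],.102)
d=P[:,:2].mean(0)-CR; v=P[1]-P[2]
print('slab crate xy',d@CX,d@CY,np.linalg.norm(P-np.roll(P,-1,0),axis=1),'yaw',np.arctan2(v[1],v[0])-TH)
if abs(d@CX)<.009: job.hand_in(); print('handed in')
E
```

```text
slab crate xy -0.005962137924759654 -0.018892875173395527 [0.0235 0.1205 0.0214 0.1206] yaw -0.0142298445230533
the job is handed in; nothing more can be done
handed in
```

Both fillers are in place and the job is handed in. The plywood brick is in the wide gap beside the logger and the white slab is in the narrow gap beside the pump controller. The work took about 28 s of the 70 s allowed.

- **Placing:** I lowered each one slowly while watching the force. Both stopped on about 5–7 N at the height expected for the crate floor: tool height 68.4 mm for the brick and 67.2 mm for the slab, which was 2 mm lower than I had predicted. I then released them and backed straight off.
- **Brick:** in the last top picture it sits about 2 mm from mid-bay along x and 0.007 rad off parallel.
- **Slab:** about 6 mm from mid-bay along x and 0.014 rad off parallel. It stands about 48.5 mm from the pump controller's centre, measured from where that sat before placing.
- **Other objects:** in the last pictures both instruments look flat and the arm is clear of everything. The white bottle was far from every move and its base still shows in the last wrist picture, though I did not check separately that it is upright.

Two automatic checks failed. The masks for the slab and the pump in that picture also took in bright areas next to them and gave side lengths and angles that cannot be right. I discarded them. The slab figures come from corners I read off the picture by eye, and they give its length as 120 mm instead of 112, so trust its x position to a few millimetres only. The pump's final pose was checked by eye only.

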